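Tighten the drive lock ring of a blender with a pin spanner

TASK

One blender at the drinks stall stands with its jar off, and the steel lock ring around its drive socket has worked loose. Take the two-prong pin spanner from its wooden holder, seat both prongs well down in the ring's two holes (feel for them under light pressure, never forcing the tool), and with the prongs in turn the ring clockwise, seen from above, gently up against its stop. Then put the spanner back upright in its holder, prongs down in the slot and bar resting on the wood, and leave the other things on the counter where they are.

Things in the scene. Friction and masses are not known exactly. Their poses are not given: they have to be found in the camera images.
- motor_base: Blender motor base: heavy grey box, does not move, 200 (x) x 180 (y) x 120 mm tall, control knob on its -x face. Origin at the centre of its underside, z up. On its top, about its z axis, a fixed black round boss (104 mm across, 12 mm high) surrounds the flush steel lock ring.
- ring_centre (a point): Centre of the lock ring's flat top face, on its turning axis, 132 mm above the table; axes as motor_base. The ring is 72 mm across. Its two blind round holes, 11 mm wide and 10 mm deep, open upward, opposite each other, each 24 mm from the axis. Resting prong tips can sink only at these holes.
- lock_ring (a joint): Angle of the ring, rad; grows clockwise seen from above: 0.1 to 0.3 at the start, 0.8 at its hard stop (tight). Stiff: about 0.22 N m of friction; stays put. The line of its holes is motor_base's x axis turned counter-clockwise by (offset - joint); offset is not measured, -0.4 to +0.4 rad: see or feel for it. Prongs pressed with under 8 N slide on the face without dragging the ring.
- spanner: Pin spanner, 0.15 to 0.3 kg. Two steel prongs, 8 mm thick, 13 mm long (last 3 mm tapered to 5 mm), point down from a bar 70 (x) x 20 (y) x 10 mm. On the bar an upright black grip plate 52 (x) x 12 (y) mm, from z = 23 to 71 mm: pinch it firmly across y at about z = 50 mm. Origin midway between the prong tips, level with them; x along the prongs, z up. A half turn looks the same.
- prong_a (a point): Tip of one prong, 24 mm from the spanner's origin along its +x.
- prong_b (a point): Tip of the other prong, 24 mm from the spanner's origin along its -x.
- holder: The spanner's holder, a dark wooden block that does not move, 110 (x) x 60 (y) x 30 mm, with one slot from above, 63 (x) x 15 (y) mm and 20 mm deep, in its middle. Origin at the centre of its underside. The spanner starts standing in it, bar on the wood, bar along the slot, prong tips 17 mm above the table.
- holder_slot (a point): Centre of the slot's mouth, on the holder's top face, 30 mm above the table.
- clay_cup: bystander: terracotta cup, 72 mm across, 95 mm tall; origin at the centre of its underside; leave it where it stands
- lid_tub: bystander: white lidded tub, 84 mm across, 75 mm tall; origin at the centre of its underside; leave it where it stands
- clear_cup: bystander: clear plastic cup, 84 mm across, 100 mm tall; origin at the centre of its underside; leave it where it stands
- scoop: bystander: steel spoon, 190 mm long, lying along its x; origin at the middle of its underside; leave it where it stands
- ice_tub: bystander: open white tub, 150 x 190 x 140 mm, with a handle on its -x side; origin at the centre of its underside; leave it where it stands
- scale: bystander: flat white scale, 140 x 200 x 24 mm; origin at the centre of its underside; leave it where it stands
There are look-alikes about, which are no part of the job. Several things look just like the holder: the one meant starts farthest from the robot's base.

How it is judged (in metres and radians):
On the way, in this order (a step that is already met when the one before it is completed fails the run):
1. both prongs are seated in the ring's holes, their tips at least 6 mm below its face (z of each of prong_a, prong_b in the frame of motor_base below 0.126 m and horizontal distance between spanner and ring_centre below 0.005 m), for 0.1 s.
2. the ring is turned clockwise up to its stop (0.8 rad, at least 0.75) with both prongs still seated (all of step 1 and value of joint lock_ring above 0.75 rad), for 0.1 s.
At the end, for the whole second after the job is handed in: The lock ring is at its stop (joint at least 0.75 rad) and the spanner stands at rest in its holder: its middle within 8 mm of the slot's centre, prong tips 11 to 21 mm above the table, upright within 0.1 rad (value of joint lock_ring above 0.75 rad and horizontal distance between spanner and holder_slot below 0.008 m and height (world z) of spanner between 0.011 and 0.021 m and angle between spanner's own z axis and vertical below 0.1 rad and linear speed of spanner below 0.02 m/s); the robot touches nothing.
It fails at once if the spanner is forced against the blender (prong tips, ring and stop together carry more than 60 N) (contact force between spanner and motor_base above 60 N).
It fails at once if a bystander is shoved more than 30 mm (distance of any of clay_cup, lid_tub, clear_cup, scoop, ice_tub, scale from where it was at the start of the episode above 0.03 m).
It also fails if it takes over 72 s, if anything falls off the work surface, if the arm or the gripper's body presses on something with over 40 N, if the wrist force passes 120 N, or if a joint passes its speed limit or range.

ROBOT

A 6-joint arm with a two-finger parallel gripper is mounted at the origin on the work surface. World frame = base frame: x ahead of the robot, y to its left, z up, the work surface at z = 0. Lengths are in mm, angles in rad, forces in N, time in s.
With the tool pointing down it reaches from about 300 to 775 mm from the base axis. Payload 14.6 kg.
Tool frame: the origin (TCP) lies midway between the tips of the shut fingers; the grasp point (between the pads) lies 19 mm behind it (manip.hold_point_z is the distance from the TCP to the grasp point, in mm); z points along the fingers, y is the direction in which the jaws open and shut (so a half turn about z gives the same grasp; the last joint's range is limited). The gripper opens to 94 mm and grips with 3 to 60 N. Pads are 16 mm wide; open, the fingers measure 119 mm over their backs; the gripper's body (75 mm by 177 mm) begins 78 mm behind the grasp point.
Start: joints at [-1.368, 0.3, 1.521, -0, 1.321, -0.067], TCP at [146.589, -530.095, 166.046] pointing down, gripper open.
Joint ranges: [-3.03, 3.03], [-0.79, 2.21], [0.23, 2.52], [-1.04, 4.18], [0, 3.07], [-2.55, 2.55]. Speed limits (rad/s): [2.22, 2.22, 2.57, 3.14, 3.14, 3.14].

INTERFACE

Orientations are given as [roll, pitch, yaw] about the fixed x, y, z axes, in that order (R = Rz(yaw) Ry(pitch) Rx(roll)).
In Python, from cell import manip gives the robot as it stands.
- The arm moves only by the shell command python3 -m crank 'ROWS' [OPENING] [FORCE]. ROWS is JSON, a list of rows, each an object with "offset": the shift along the world's x, y, z in m, a list of three; "spin": the turn about the world's z in degrees. In form: [{"offset": [dx, dy, dz], "spin": spin}, ...]. A call has exactly 8 rows; each row is the pose to reach, as a shift and turn from the pose measured when the call began; what a row does not reach only later rows make up. A row lasts 1/12 s, in which the tool goes at most 41.7 mm and 7.16 degrees, less where a joint would pass 70% of its speed; a pose out of reach is approached as far as the arm can. A call with a gripper value outside its range is refused whole. OPENING is the opening, from 0 (shut) to 1 (fully open), set as the call begins (- or left out, the last holds). The fingers move at their own pace and stop on an object; FORCE is the grip in N (left out, the last holds). Time passes only in rows, so rows that repeat a pose let the fingers close, or fill a call up. It gives the time, the measured TCP pose, the force and the opening at its end, in the units of the state.
- manip.read_state(): the state, without advancing time (a new reading comes with each control period).
- manip.camera(name): name is "scene" or "top"; returns a dict with "pixels" (400x640x3 uint8, red, green, blue), "fx", "fy", "cx", "cy" (pixels), "extrinsics" (4x4, takes a point from world to camera coordinates). Camera axes: x right, y down, z forward; pixel columns grow to the right and rows downward; lengths in mm; the calibration is good to about 2 mm. A picture is of the moment at which its call begins. There is no depth.
- manip.sign_off(): hands the job in, once; it reports no verdict.
Trained networks look in a picture, given as the dict that the camera call returned (one of the last four; its "shot" number tells which), for a name from the list of things; names that differ only in an ending like _2 or _b are one class to them, and where a whole thing is asked for, a point or a joint stands for the part that bears it (a point fixed in the world has none). Each returns a list of dicts, best first, with "conf" (0 to 1); they miss things now and then, are a little off and sometimes report something else, mostly with a low value. They report only what shows in the picture. A call takes as long as a camera call. They do not tell look-alikes from the thing itself.
- manip.search_frame(picture, name): "location" ([x, y, z] in mm, in world coordinates, good to about 4 mm: the middle of the surface that is visible of it).
- manip.masks_of(picture, name): "mask" (400x640 bool, what is visible of it).
The state is a dict: "clock": time; "joints": joint angles; "qd": joint speeds; "effort": joint torques, N m; "eef_pos": TCP position; "eef_rot": TCP orientation; "wrist_force": force on the tool from outside, world axes, zero at the start; "moment": the same for the moment, N m; "finger_gap": finger opening in mm.
Only numpy, scipy, OpenCV 4.12 (cv2) and the standard library are available. Lean on these libraries where they do the work, as an engineer would, in place of code of your own. Each camera call takes 0.05 s, during which the arm holds its last target. There are 200 camera calls.

## Working session

There is one attempt and no reset: what is moved stays moved. The work goes in short steps, Python scripts to look and compute and a shell command to move; the robot and the scene stay as the last step left them, time stands still between calls to the robot, and variables do not carry over. Pictures are saved under pics/ and viewed, about 8 in all and at most 12, crops included, and the job is handed in when it is done.

```bash
ls; mkdir -p pics; cat > h.py <<'E'
import numpy as np, cv2
from cell import manip
def save(c,n,crop=None,k=1):
    p=c["pixels"][:,:,::-1]
    if crop: x0,y0,x1,y1=crop; p=p[y0:y1,x0:x1]
    cv2.imwrite(f"pics/{n}.png",cv2.resize(p,None,fx=k,fy=k,interpolation=cv2.INTER_CUBIC))
def back(c,u,v,z):
    E=np.array(c["extrinsics"]);R,t=E[:3,:3],E[:3,3]
    d=R.T@np.array([(u-c["cx"])/c["fx"],(v-c["cy"])/c["fy"],1]);o=-R.T@t
    return o+d*(z-o[2])/d[2]
def proj(c,p):
    E=np.array(c["extrinsics"]);q=E[:3,:3]@np.array(p,float)+E[:3,3]
    return c["fx"]*q[0]/q[2]+c["cx"],c["fy"]*q[1]/q[2]+c["cy"]
E
python3 - <<'E'
from h import *
for n in("scene","top"):
    c=manip.camera(n); save(c,n+"0"); print(n,c["fx"],np.round(c["extrinsics"],3).tolist())
    for o in("motor_base","lock_ring","spanner","holder","clay_cup","lid_tub","clear_cup","scoop","ice_tub","scale"):
        print(o,[(round(d["conf"],2),np.round(d["location"]).tolist(),[int(x) for x in proj(c,d["location"])]) for d in manip.search_frame(c,o)])
s=manip.read_state();print(s["clock"],s["eef_pos"],s["eef_rot"],s["wrist_force"])
E
cd pics; python3 -c "
import cv2,numpy as np
cv2.imwrite('both0.png',cv2.resize(np.vstack([cv2.imread('scene0.png'),cv2.imread('top0.png')]),(480,600)))"
```

```text
pics
scene 472.55086385333647 [[0.794, 0.608, -0.015, -438.041], [0.455, -0.61, -0.648, -218.652], [-0.403, 0.508, -0.761, 1825.614], [0.0, 0.0, 0.0, 1.0]]
motor_base [(0.92, [543.0, 138.0, 115.0], [345, 154]), (0.31, [437.0, -9.0, 67.0], [294, 175])]
lock_ring [(0.71, [519.0, 183.0, 131.0], [348, 140])]
spanner [(0.47, [513.0, -231.0, 62.0], [267, 230])]
holder [(0.95, [355.0, -175.0, 35.0], [244, 200]), (0.58, [531.0, -243.0, 33.0], [270, 241])]
clay_cup [(0.81, [436.0, -11.0, 64.0], [294, 176])]
lid_tub [(0.69, [626.0, -18.0, 65.0], [338, 203]), (0.22, [436.0, -12.0, 66.0], [293, 176])]
clear_cup [(0.65, [731.0, -120.0, 60.0], [346, 242]), (0.44, [546.0, 137.0, 113.0], [346, 155])]
scoop [(0.55, [493.0, 477.0, 10.0], [385, 118])]
ice_tub [(0.7, [530.0, -541.0, 57.0], [196, 308])]
scale [(0.8, [806.0, 79.0, 26.0], [401, 218])]
top 402.31782070449043 [[-0.011, -1.0, 0.012, -17.389], [-0.997, 0.01, -0.072, 594.125], [0.072, -0.012, -0.997, 1386.294], [0.0, 0.0, 0.0, 1.0]]
motor_base [(0.62, [516.0, 178.0, 122.0], [257, 219]), (0.38, [609.0, 1.0, 76.0], [312, 191])]
lock_ring [(0.82, [520.0, 182.0, 129.0], [255, 218]), (0.51, [496.0, 519.0, 14.0], [163, 226])]
spanner [(0.62, [509.0, -219.0, 67.0], [377, 220])]
holder [(0.67, [510.0, -213.0, 30.0], [374, 220]), (0.66, [348.0, -175.0, 30.0], [364, 267])]
clay_cup [(0.91, [440.0, -6.0, 30.0], [314, 241]), (0.24, [508.0, -213.0, 31.0], [374, 220])]
lid_tub [(0.89, [608.0, 0.0, 74.0], [312, 191])]
clear_cup [(0.62, [747.0, -134.0, 34.0], [350, 152])]
scoop [(0.84, [495.0, 516.0, 13.0], [164, 226])]
ice_tub [(0.98, [545.0, -571.0, 33.0], [476, 208]), (0.27, [750.0, -133.0, 31.0], [350, 151])]
scale [(0.55, [799.0, 92.0, 23.0], [285, 139])]
1.1 [ 146.58724093 -530.10229212  166.04955559] [3.14158260e+00 1.56017227e-05 2.69779620e-01] [ 0.31708746 -0.09468174  0.22198898]
```

```bash
python3 - <<'E'
import cv2,numpy as np
t=cv2.imread('pics/top0.png');s=cv2.imread('pics/scene0.png')
def c(p,x,y,w,h,k): return cv2.resize(p[y:y+h,x:x+w],None,fx=k,fy=k,interpolation=cv2.INTER_CUBIC)
a=np.hstack([c(t,215,178,80,60,5),c(t,335,180,80,60,5)]); b=np.hstack([c(s,308,110,80,60,5),c(s,225,185,80,60,5)])
cv2.imwrite('pics/crops.png',np.vstack([a,b]))
E
```

```text
(no output)
```

View pics/both0.png

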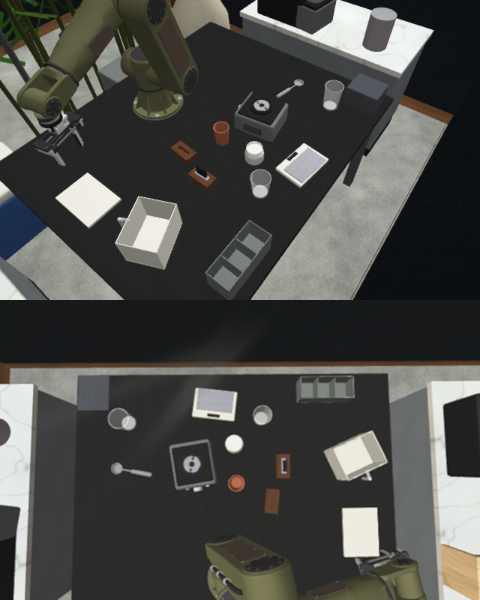

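View pics/crops.png

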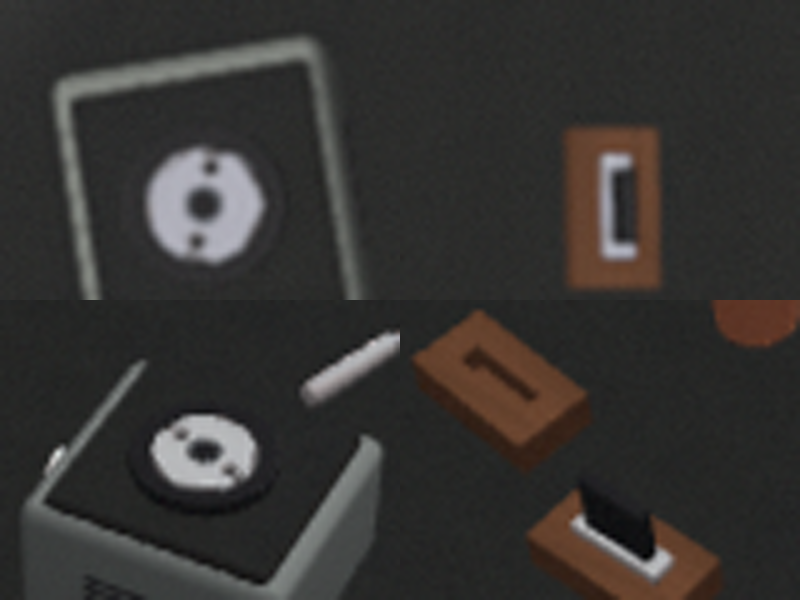

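The scene view shows the spanner in the farther holder at about (202,176) in the stacked picture, with an empty look-alike nearer the robot. In the top crops the ring is centred near pixel (256,219), with holes at about (257,211) and (254,227). The bar lies nearly along world x at about (378,221).

```bash
cat > m1.py <<'E'
from h import *
from scipy import ndimage as N
def ringholes(c,roi,z=132):
    x0,y0,x1,y1=roi; k=8
    g=cv2.resize(cv2.cvtColor(c["pixels"],cv2.COLOR_RGB2GRAY)[y0:y1,x0:x1],None,fx=k,fy=k,interpolation=cv2.INTER_CUBIC)
    b=(g>110).astype(np.uint8); l,n=N.label(b); 
    # blob nearest the centre
    i=1+np.argmax([ (l==j).sum() for j in range(1,n+1)]); b=(l==i)
    f=lambda xy:back(c,(xy[0]+.5)/k-.5+x0,(xy[1]+.5)/k-.5+y0,z)[:2]
    cnt,h=cv2.findContours(b.astype(np.uint8),cv2.RETR_CCOMP,cv2.CHAIN_APPROX_NONE)
    big=max(cnt,key=cv2.contourArea); e=cv2.fitEllipse(big); print("outer",f(e[0]),e[1])
    for q in cnt:
        if q is not big and cv2.contourArea(q)>20:
            m=cv2.moments(q); print(" hole",f((m["m10"]/m["m00"],m["m01"]/m["m00"])),cv2.contourArea(q)/k/k)
if __name__=="__main__":
    for n,roi in(("top",(240,202,272,236)),("scene",(330,126,365,152))):
        c=manip.camera(n); print(n); ringholes(c,roi)
        for o,z in(("holder",30),("spanner",None),("motor_base",120)):
            for d in manip.masks_of(c,o):
                m=d["mask"].astype(np.uint8); 
                if m.sum()<30: continue
                q=max(cv2.findContours(m,0,1)[0],key=cv2.contourArea); r=cv2.minAreaRect(q)
                print(o,round(d["conf"],2),np.round(r[0],1),np.round(r[1],1),round(r[2],1), "world top" ,[np.round(back(c,*p,z or 27)[:2]).tolist() for p in cv2.boxPoints(r)])
        # bar: bright pixels near spanner
        ctr=proj(c,(510,-222,30)); x0,y0=int(ctr[0])-20,int(ctr[1])-20
        g=cv2.resize(c["pixels"][y0:y0+40,x0:x0+40].astype(np.float32).min(2),None,fx=8,fy=8,interpolation=cv2.INTER_CUBIC)
        b=(g>110).astype(np.uint8); q=max(cv2.findContours(b,0,1)[0],key=cv2.contourArea)
        r=cv2.minAreaRect(q); print("bar",[np.round(back(c,(p[0]+.5)/8-.5+x0,(p[1]+.5)/8-.5+y0,40)[:2],1).tolist() for p in cv2.boxPoints(r)])
        w=c["pixels"][y0-5:y0+45,x0-5:x0+45].astype(int); br=((w[...,0]-w[...,2])>25).astype(np.uint8)
        l,k=N.label(N.binary_closing(br,iterations=3)); j=1+np.argmax([(l==i).sum() for i in range(1,k+1)])
        q=max(cv2.findContours((l==j).astype(np.uint8),0,1)[0],key=cv2.contourArea); r=cv2.minAreaRect(q)
        print("brown",[np.round(back(c,p[0]+x0-5,p[1]+y0-5,30)[:2],1).tolist() for p in cv2.boxPoints(r)])
E
python3 m1.py
```

```text
top
outer [517.93026055 183.30684069] (177.47232055664062, 182.08314514160156)
 hole [494.55350136 188.00224726] 5.8203125
 hole [518.39892672 183.44007663] 36.5
 hole [542.22174777 179.05794533] 5.953125
holder 0.89 [377. 221.] [30. 18.] 90.0 world top [[559.0, -193.0], [559.0, -256.0], [455.0, -253.0], [456.0, -191.0]]
holder 0.68 [362.6 267.5] [18.3 33. ] 3.6 world top [[294.0, -134.0], [406.0, -143.0], [402.0, -206.0], [290.0, -197.0]]
spanner 0.5 [379. 220.] [18.  6.] 90.0 world top [[542.0, -221.0], [542.0, -242.0], [479.0, -240.0], [479.0, -219.0]]
motor_base 0.87 [258.7 221.1] [66.1 57.9] 80.5 world top [[601.0, 284.0], [631.0, 99.0], [419.0, 65.0], [391.0, 248.0]]
bar [[544.2, -213.0], [544.5, -236.8], [472.0, -237.1], [471.6, -213.4]]
brown [[563.0, -192.9], [562.3, -255.6], [451.5, -253.1], [452.2, -190.7]]
scene
outer [519.09962808 184.00263395] (115.2058334350586, 163.15916442871094)
 hole [519.43831343 184.68563863] 25.1328125
 hole [497.41108569 188.15387721] 2.90625
holder 0.83 [270.  236.6] [36.  20.6] 35.0 world top [[460.0, -263.0], [445.0, -191.0], [573.0, -196.0], [585.0, -265.0]]
holder 0.73 [244.3 202.3] [33.3 19.5] 38.7 world top [[296.0, -206.0], [281.0, -133.0], [415.0, -148.0], [426.0, -218.0]]
holder 0.19 [377.4 123.4] [ 6.1 21.9] 56.3 world top [[473.0, 374.0], [490.0, 475.0], [517.0, 457.0], [499.0, 358.0]]
spanner 0.73 [268.8 230. ] [24.1 13. ] 33.7 world top [[457.0, -234.0], [446.0, -188.0], [533.0, -189.0], [542.0, -234.0]]
motor_base 0.75 [347.  154.8] [66.5 56.6] 20.1 world top [[485.0, -3.0], [376.0, 244.0], [621.0, 277.0], [702.0, 37.0]]
bar [[475.8, -236.1], [470.5, -214.8], [544.4, -214.2], [549.0, -235.1]]
brown [[458.3, -265.3], [440.8, -191.9], [572.0, -193.9], [585.2, -264.7]]
```

```bash
python3 -m crank '[{"offset":[0.03,0.025,0.01],"spin":7},{"offset":[0.06,0.05,0.02],"spin":14},{"offset":[0.09,0.075,0.03],"spin":21},{"offset":[0.12,0.10,0.03],"spin":28},{"offset":[0.15,0.125,0.03],"spin":35},{"offset":[0.18,0.15,0.03],"spin":42},{"offset":[0.21,0.175,0.03],"spin":49},{"offset":[0.24,0.20,0.03],"spin":56}]' 1
python3 -m crank '[{"offset":[0.015,0.013,0],"spin":7},{"offset":[0.03,0.026,0],"spin":14},{"offset":[0.045,0.039,0],"spin":21},{"offset":[0.06,0.052,0],"spin":28},{"offset":[0.075,0.065,0],"spin":35},{"offset":[0.09,0.078,0],"spin":42},{"offset":[0.105,0.091,0],"spin":49},{"offset":[0.12,0.104,0],"spin":56}]'
```

```text
clock: 2.17
eef_pos: [387.8, -328.6, 196.3]
eef_rot: [3.141, 0.0, 1.253]
wrist_force: [0.2, -1.4, 0.4]
finger_gap: 93.9
clock: 2.83
eef_pos: [508.5, -223.8, 196.3]
eef_rot: [3.141, 0.0, 2.237]
wrist_force: [0.9, -0.5, 0.2]
finger_gap: 94.0
```

```bash
python3 -m crank '[{"offset":[0,-0.001,-0.01],"spin":7},{"offset":[0,-0.001,-0.02],"spin":14},{"offset":[0,-0.001,-0.03],"spin":21},{"offset":[0,-0.001,-0.04],"spin":28},{"offset":[0,-0.001,-0.05],"spin":35},{"offset":[0,-0.001,-0.06],"spin":42},{"offset":[0,-0.001,-0.07],"spin":49},{"offset":[0,-0.001,-0.07],"spin":51.8}]'
python3 -m crank '[{"offset":[0,0,-0.015],"spin":0},{"offset":[0,0,-0.03],"spin":0},{"offset":[0,0,-0.045],"spin":0},{"offset":[0,0,-0.06],"spin":0},{"offset":[0,0,-0.07],"spin":0},{"offset":[0,0,-0.078],"spin":0},{"offset":[0,0,-0.078],"spin":0},{"offset":[0,0,-0.078],"spin":0}]'
python3 - <<'E'
from h import *
c=manip.camera("scene"); save(c,"grasp",(220,160,320,270),5)
E
```

```text
clock: 3.5
eef_pos: [507.7, -224.5, 124.3]
eef_rot: [3.14, -0.002, -3.135]
wrist_force: [-0.2, 0.5, 0.0]
finger_gap: 94.2
clock: 4.17
eef_pos: [507.8, -224.5, 46.5]
eef_rot: [3.14, -0.002, -3.135]
wrist_force: [1.4, 0.2, 1.1]
finger_gap: 94.0
```

View pics/grasp.png

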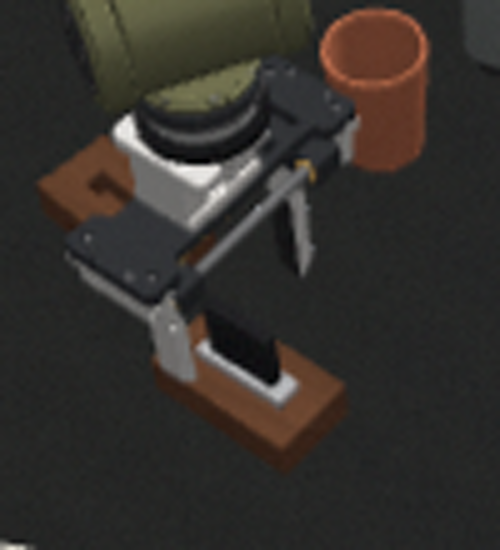

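```bash
python3 - <<'E'
from h import *
c=manip.camera("scene")
f=lambda p:np.round((np.array(proj(c,p))-[220,160])*5).tolist()
for y in(-272,-225,-178): print(y,f((508,y,46)),f((508,y,65)))
for p in((508,-225,88),(482,-231,88),(534,-231,88),(534,-231,40),(473,-235,40),(543,-235,40)): print(p,f(p))
print(manip.read_state()["joints"])
E
```

```text
-272 [190.0, 407.0] [186.0, 389.0]
-225 [241.0, 357.0] [238.0, 338.0]
-178 [291.0, 308.0] [288.0, 290.0]
(508, -225, 88) [234.0, 316.0]
(482, -231, 88) [196.0, 302.0]
(534, -231, 88) [260.0, 343.0]
(534, -231, 40) [267.0, 389.0]
(473, -235, 40) [190.0, 345.0]
(543, -235, 40) [274.0, 401.0]
[-4.82519923e-01  4.38644734e-01  1.62573591e+00  5.78182418e-04
  1.07872920e+00 -2.05990051e+00]
```

The scene crop shows the plate between the open fingers. The finger tips, at about (180,375) and (305,272), look higher than I projected. I'll check from the top before closing.

```bash
python3 - <<'E'
from h import *
c=manip.camera("top"); save(c,"grasptop",(335,180,435,270),6)
f=lambda p:np.round((np.array(proj(c,p))-[335,180])*6).tolist()
for y in(-272,-225,-178): print(y,f((508,y,46)),f((508,y,145)))
E
```

```text
-272 [342.0, 243.0] [378.0, 241.0]
-225 [260.0, 244.0] [289.0, 242.0]
-178 [178.0, 245.0] [201.0, 242.0]
```

View pics/grasptop.png

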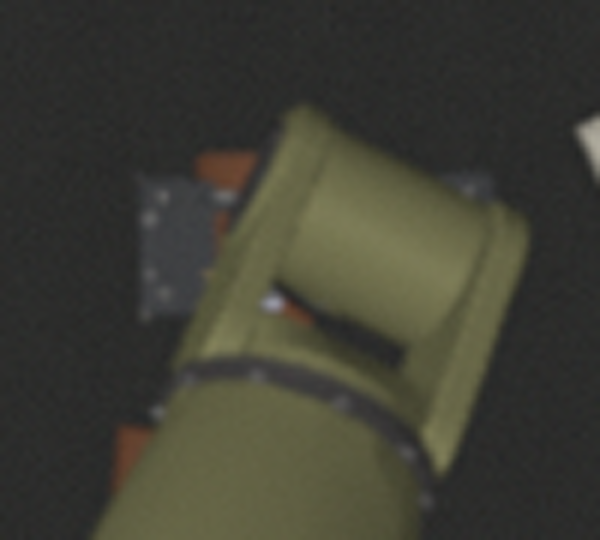

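The top view puts the gripper body at about (317,246), centred over the holder as expected, so x and y are right. The open fingers simply sit higher than the shut ones. Closing.

```bash
R='x'; python3 -m crank '[{"offset":[0,0,0.001],"spin":0},{"offset":[0,0,0.001],"spin":0},{"offset":[0,0,0.001],"spin":0},{"offset":[0,0,0.001],"spin":0},{"offset":[0,0,0.001],"spin":0},{"offset":[0,0,0.001],"spin":0},{"offset":[0,0,0.001],"spin":0},{"offset":[0,0,0.001],"spin":0}]' 0 15
python3 -m crank '[{"offset":[0,0,0],"spin":0},{"offset":[0,0,0],"spin":0},{"offset":[0,0,0],"spin":0},{"offset":[0,0,0],"spin":0},{"offset":[0,0,0],"spin":0},{"offset":[0,0,0],"spin":0},{"offset":[0,0,0],"spin":0},{"offset":[0,0,0],"spin":0}]' 0 55
```

```text
clock: 4.98
eef_pos: [508.2, -224.6, 48.1]
eef_rot: [3.14, -0.001, -3.135]
wrist_force: [-0.1, -1.8, 0.5]
finger_gap: 44.0
clock: 5.65
eef_pos: [509.0, -225.4, 49.5]
eef_rot: [-3.141, 0.001, -3.135]
wrist_force: [-0.6, -1.8, 9.7]
finger_gap: 0.3
```

```bash
python3 - <<'E'
from h import *
c=manip.camera("scene"); save(c,"grasp2",(220,160,320,270),5)
s=manip.read_state();print(s["eef_pos"],s["wrist_force"],s["finger_gap"],s["moment"])
E
```

```text
[ 509.05195115 -225.45396242   49.46356934] [ 0.02125419 -2.09050084  9.25709758] 0.5749690280795267 [-0.35015697 -0.09002705 -0.01530863]
```

View pics/grasp2.png

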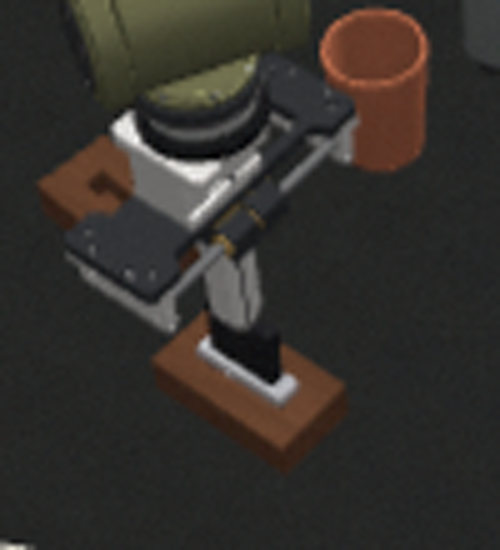

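The shut fingers end at about (237,325), above or behind the plate, so they missed it. I'll check the TCP projection against the start-pose images already saved.

```bash
python3 - <<'E'
from h import *
T=np.array([146.6,-530.1,166]);y=.27
yd=np.array([-np.sin(y),np.cos(y),0])
out=[]
for n in("scene","top"):
    c=manip.camera(n); im=cv2.imread(f"pics/{n}0.png")
    u=proj(c,T);x0,y0=max(0,int(u[0])-40),max(0,min(340,int(u[1])-35))
    k=cv2.resize(im[y0:y0+60,x0:x0+80],None,fx=5,fy=5,interpolation=cv2.INTER_CUBIC)
    for p,col in((T,(0,0,255)),(T+47*yd,(0,255,0)),(T-47*yd,(0,255,0)),(T+[0,0,40],(255,0,0))):
        q=proj(c,p);cv2.circle(k,(int((q[0]-x0)*5),int((q[1]-y0)*5)),4,col,-1)
    out.append(k)
    print(n, -np.array(c["extrinsics"])[:3,:3].T@np.array(c["extrinsics"])[:3,3])
cv2.imwrite("pics/tips.png",np.hstack(out))
E
python3 -m crank '[{"offset":[0,0,0.01],"spin":0},{"offset":[0,0,0.03],"spin":0},{"offset":[0,0,0.05],"spin":0},{"offset":[0,0,0.07],"spin":0},{"offset":[0,0,0.09],"spin":0},{"offset":[0,0,0.10],"spin":0},{"offset":[0,0,0.10],"spin":0},{"offset":[0,0,0.10],"spin":0}]' 0.6 20
```

```text
scene [1183.29454085 -794.54369981 1241.39759743]
top [ 492.14545089   -5.93759498 1425.78264258]
clock: 6.47
eef_pos: [509.0, -225.4, 149.2]
eef_rot: [-3.141, 0.002, -3.135]
wrist_force: [-0.8, 0.4, -0.7]
finger_gap: 50.3
```

View pics/tips.png

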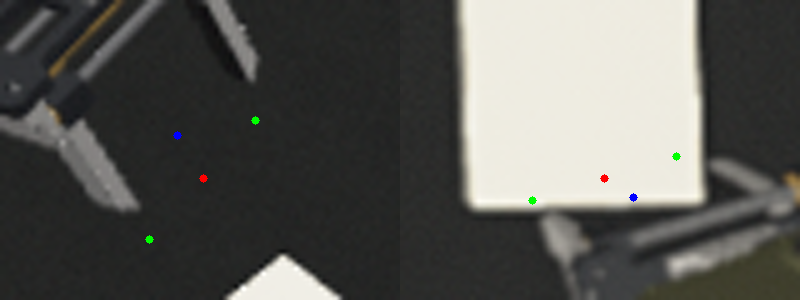

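Both start-pose views show the real finger tips about 38 mm higher than the reported TCP (the blue +40 mm marker falls midway between them). That matches the touch on the plate top: 88 mm true against 49 mm reported. So true tip z is about reported z + 38, and I'll grasp at a reported z of about 11.

```bash
python3 -m crank '[{"offset":[0,0,0],"spin":0},{"offset":[0,0,0],"spin":0},{"offset":[-0.001,0,-0.02],"spin":0},{"offset":[-0.001,0,-0.04],"spin":0},{"offset":[-0.001,0,-0.06],"spin":0},{"offset":[-0.001,0,-0.08],"spin":0},{"offset":[-0.001,0,-0.1],"spin":0},{"offset":[-0.001,0,-0.1],"spin":0}]' 1
python3 -m crank '[{"offset":[0,0,-0.005],"spin":0},{"offset":[0,0,-0.01],"spin":0},{"offset":[0,0,-0.015],"spin":0},{"offset":[0,0,-0.02],"spin":0},{"offset":[0,0,-0.025],"spin":0},{"offset":[0,0,-0.03],"spin":0},{"offset":[0,0,-0.034],"spin":0},{"offset":[0,0,-0.037],"spin":0}]'
python3 -m crank '[{"offset":[0,0,0],"spin":0},{"offset":[0,0,0],"spin":0},{"offset":[0,0,0],"spin":0},{"offset":[0,0,0],"spin":0},{"offset":[0,0,0],"spin":0},{"offset":[0,0,0],"spin":0},{"offset":[0,0,0],"spin":0},{"offset":[0,0,0],"spin":0}]' 0 12
python3 -m crank '[{"offset":[0,0,0],"spin":0},{"offset":[0,0,0],"spin":0},{"offset":[0,0,0],"spin":0},{"offset":[0,0,0],"spin":0},{"offset":[0,0,0],"spin":0},{"offset":[0,0,0],"spin":0},{"offset":[0,0,0],"spin":0},{"offset":[0,0,0],"spin":0}]' 0 15
```

```text
clock: 7.13
eef_pos: [505.7, -224.2, 44.8]
eef_rot: [3.139, -0.005, -3.135]
wrist_force: [-0.3, 0.8, -0.4]
finger_gap: 93.9
clock: 7.8
eef_pos: [505.6, -224.2, 7.3]
eef_rot: [3.139, -0.005, -3.135]
wrist_force: [0.7, -1.2, -0.2]
finger_gap: 93.8
clock: 8.47
eef_pos: [505.7, -224.2, 7.4]
eef_rot: [3.139, -0.005, -3.135]
wrist_force: [0.5, 0.4, -0.0]
finger_gap: 44.2
clock: 9.13
eef_pos: [505.7, -224.3, 7.5]
eef_rot: [3.139, -0.005, -3.135]
wrist_force: [0.0, -0.8, 1.1]
finger_gap: 12.0
```

```bash
python3 -m crank '[{"offset":[0,0,0],"spin":0},{"offset":[0,0,0],"spin":0},{"offset":[0,0,0],"spin":0},{"offset":[0,0,0.005],"spin":0},{"offset":[0,0,0.012],"spin":0},{"offset":[0,0,0.02],"spin":0},{"offset":[0,0,0.03],"spin":0},{"offset":[0,0,0.04],"spin":0}]' 0 55
python3 -m crank '[{"offset":[0,0,0.02],"spin":0},{"offset":[0,0,0.04],"spin":0},{"offset":[0,0,0.06],"spin":0},{"offset":[0,0,0.08],"spin":0},{"offset":[0,0,0.10],"spin":0},{"offset":[0,0,0.112],"spin":0},{"offset":[0,0.01,0.112],"spin":0},{"offset":[0,0.02,0.112],"spin":0}]'
python3 -m crank '[{"offset":[0.001,0.02,0],"spin":-2},{"offset":[0.002,0.045,0],"spin":-4},{"offset":[0.003,0.07,0],"spin":-6},{"offset":[0.004,0.095,0],"spin":-8},{"offset":[0.005,0.12,0],"spin":-9},{"offset":[0.006,0.145,0],"spin":-10},{"offset":[0.007,0.17,0],"spin":-10.6},{"offset":[0.008,0.195,0],"spin":-10.6}]'
python3 -m crank '[{"offset":[0,0.025,0],"spin":0},{"offset":[0,0.05,0],"spin":0},{"offset":[0,0.075,0],"spin":0},{"offset":[0,0.10,0],"spin":0},{"offset":[0,0.12,0],"spin":0},{"offset":[0,0.13,0],"spin":0},{"offset":[0,0.13,0],"spin":0},{"offset":[0,0.13,0],"spin":0}]'
python3 - <<'E'
from h import *
c=manip.camera("scene"); save(c,"carry",(270,90,390,190),5)
for n in("scene","top"):
    c=manip.camera(n)
    print(n,[(round(d["conf"],2),np.round(d["location"],1)) for d in manip.search_frame(c,"spanner")])
E
```

```text
clock: 9.8
eef_pos: [505.8, -224.3, 48.7]
eef_rot: [3.139, -0.004, -3.135]
wrist_force: [-0.0, -0.1, -2.8]
finger_gap: 11.7
clock: 10.47
eef_pos: [505.8, -203.7, 161.2]
eef_rot: [3.14, -0.003, -3.136]
wrist_force: [0.3, -0.1, -3.6]
finger_gap: 11.6
clock: 11.13
eef_pos: [512.7, -6.5, 160.2]
eef_rot: [3.14, -0.005, 2.962]
wrist_force: [-1.3, 0.3, -2.8]
finger_gap: 11.9
clock: 11.8
eef_pos: [512.2, 123.5, 159.6]
eef_rot: [3.14, -0.006, 2.963]
wrist_force: [-0.7, 0.6, -2.2]
finger_gap: 11.7
scene [(0.63, array([532.7, 113.6, 201.9]))]
top [(0.62, array([798.3,  89.6,  23.3]))]
```

View pics/carry.png

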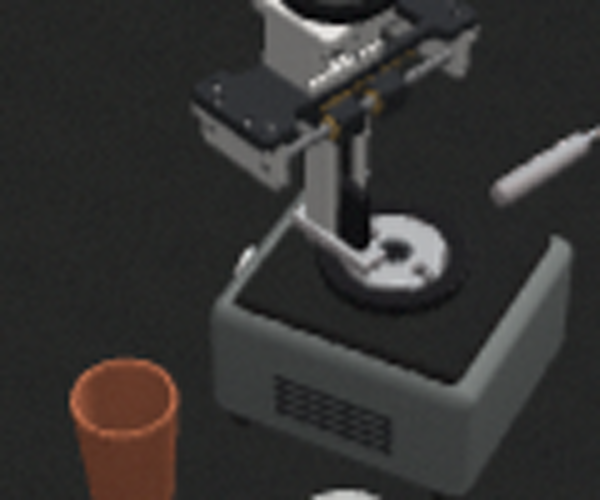

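The spanner is held (gap about 12 mm, 2.5 N weight). The bar's right end overlaps the bright ring at about (375,275) in the crop. I'll move above the target and measure the bar there, against a dark background.

```bash
python3 -m crank '[{"offset":[0.001,0.01,0],"spin":0},{"offset":[0.002,0.02,0],"spin":0},{"offset":[0.003,0.035,0],"spin":0},{"offset":[0.004,0.05,0],"spin":0},{"offset":[0.004,0.058,0],"spin":0},{"offset":[0.004,0.061,0],"spin":0},{"offset":[0.004,0.061,0],"spin":0},{"offset":[0.004,0.061,0],"spin":0}]'
cat > bar.py <<'E'
from h import *
from scipy.spatial.transform import Rotation as Ro
s=manip.read_state(); T=np.array(s["eef_pos"]); yaw=s["eef_rot"][2]+np.pi
c=manip.camera("scene"); u=proj(c,T+[0,0,30]); x0,y0=int(u[0])-40,int(u[1])-30
im=c["pixels"][y0:y0+60,x0:x0+80][:,:,::-1]; k=cv2.resize(im,None,fx=8,fy=8,interpolation=cv2.INTER_CUBIC)
zt=T[2]-7.4+17
def L(d,p):
    q=Ro.from_euler('z',yaw).apply([p[0]+d[0],p[1]+d[1],0])+[T[0],T[1],zt+p[2]]
    a=proj(c,q); return int((a[0]-x0+.5)*8),int((a[1]-y0+.5)*8)
d=(2.5,-.7); raw=k.copy()
P=[(-35,-10,23),(35,-10,23),(35,10,23)]; Q=[(-35,-10,13),(35,-10,13),(35,10,13)]
for A in(P,Q):
    for a,b in zip(A,A[1:]): cv2.line(k,L(d,a),L(d,b),(0,0,255),1)
for px in(-24,24):
    cv2.line(k,L(d,(px,0,13)),L(d,(px,0,0)),(0,255,0),1)
cv2.imwrite("pics/bar.png",k[:,:]); print(T,yaw,L(d,P[1]),L(d,Q[1]),L(d,P[0]))
E
python3 bar.py
```

```text
clock: 12.72
eef_pos: [516.7, 183.5, 160.1]
eef_rot: [3.14, -0.005, 2.961]
wrist_force: [0.6, -0.8, -1.3]
finger_gap: 11.7
[516.68268001 183.49771249 160.06840539] 6.102393891658895 (377, 302) (376, 320) (259, 219)
```

View pics/bar.png

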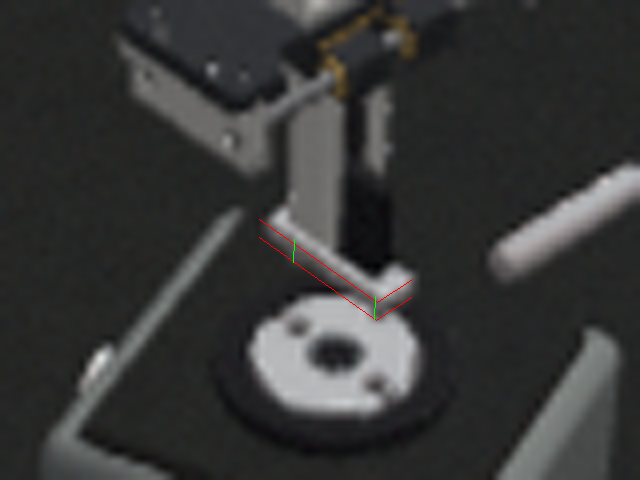

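The overlay shows the real bar up and right of my prediction by about 1 to 1.5 native px: the front corner is at about (380,290) against a predicted (377,302). The ring holes are clear at (297,325) and (376,383). I'll fit the bar outline numerically.

```bash
cat > fit.py <<'E'
from h import *
from scipy.ndimage import map_coordinates
from scipy.optimize import differential_evolution
s=manip.read_state(); T=np.array(s["eef_pos"]); yaw=s["eef_rot"][2]+np.pi
c=manip.camera("scene")
g=np.mean([manip.camera("scene")["pixels"].astype(float).mean(2) for _ in range(4)],0); g=cv2.GaussianBlur(g,(0,0),.5)
E=np.array(c["extrinsics"])
def P(q):
    q=q@E[:3,:3].T+E[:3,3]; return np.c_[c["fx"]*q[:,0]/q[:,2]+c["cx"],c["fy"]*q[:,1]/q[:,2]+c["cy"]]
segs=[((-35,-10,13),(35,-10,13)),((35,-10,13),(35,10,13)),((35,10,13),(35,10,23)),((35,10,23),(29,10,23)),((-35,-10,13),(-35,-10,23)),((-35,-10,23),(-35,0,23))]
cen=np.array([0,0,18.])
def pts(v,x,z0):
    a=yaw+v[2]; q=np.asarray(x,float)+[v[0],v[1],0]
    R=np.array([[np.cos(a),-np.sin(a)],[np.sin(a),np.cos(a)]])
    return np.c_[q[:,:2]@R.T+T[:2],q[:,2]+z0]
def cost(v,z0):
    cc=P(pts(v,[cen],z0))[0]; S=0
    for a,b in segs:
        n=max(4,int(np.linalg.norm(np.subtract(a,b))/2)); x=np.linspace(a,b,n)
        p=P(pts(v,x,z0)); t=p[-1]-p[0]; m=np.array([-t[1],t[0]])/np.linalg.norm(t)
        if m@(p.mean(0)-cc)<0: m=-m
        f=lambda q:map_coordinates(g,[q[:,1],q[:,0]],order=1)
        S+=n*np.mean(np.clip(f(p-.8*m)-f(p+.8*m),-30,90))
    return -S
for dz in(-3,0,3):
    z0=T[2]-7.4+17+dz
    r=differential_evolution(cost,[(-8,10),(-8,8),(-.08,.08)],args=(z0,),seed=1,popsize=25)
    w=pts(r.x,[[0,0,0]],z0)[0]; print(dz,np.round(r.x,3),round(r.fun),"spanner",np.round(w,1),"deg",round(np.degrees(yaw+r.x[2])-360,1))
from m1 import ringholes
ringholes(c,(330,126,365,152))
E
python3 fit.py
```

```text
-3 [-4.167  8.    -0.078] -2940 spanner [514.8 192.1 166.7] deg -14.8
0 [-1.289e+00  7.482e+00 -3.000e-03] -3097 spanner [516.9 190.9 169.7] deg -10.6
3 [ 1.036  5.133 -0.   ] -3066 spanner [518.7 188.1 172.7] deg -10.4
outer [519.05736325 183.72113061] (114.889892578125, 162.42636108398438)
 hole [519.40287454 184.73729189] 25.125
 hole [497.52305961 188.19621567] 2.8046875
```

```bash
python3 -m crank '[{"offset":[0,-0.003,-0.004],"spin":0},{"offset":[0,-0.003,-0.008],"spin":0},{"offset":[0,-0.003,-0.012],"spin":0},{"offset":[0,-0.003,-0.017],"spin":0},{"offset":[0,-0.003,-0.021],"spin":0},{"offset":[0,-0.003,-0.025],"spin":0},{"offset":[0,-0.003,-0.028],"spin":0},{"offset":[0,-0.003,-0.030],"spin":0}]'
python3 fit.py
```

```text
clock: 13.68
eef_pos: [516.7, 180.3, 129.7]
eef_rot: [3.14, -0.005, 2.96]
wrist_force: [0.1, -0.2, -3.2]
finger_gap: 11.7
-3 [1.202 8.    0.01 ] -2880 spanner [519.2 188.  136.3] deg -9.8
0 [-2.536e+00  7.983e+00 -4.000e-03] -3160 spanner [515.7 188.6 139.3] deg -10.6
3 [-0.271  5.72  -0.006] -3134 spanner [517.5 186.  142.3] deg -10.8
outer [516.98055182 168.86666156] (71.08373260498047, 141.333740234375)
```

```bash
python3 -m crank '[{"offset":[0,0,-0.0005],"spin":0},{"offset":[0,0,-0.001],"spin":0},{"offset":[0,0,-0.0015],"spin":0},{"offset":[0,0,-0.002],"spin":0},{"offset":[0,0,-0.0025],"spin":0},{"offset":[0,0,-0.003],"spin":0},{"offset":[0,0,-0.003],"spin":0},{"offset":[0,0,-0.003],"spin":0}]'
```

```text
clock: 14.6
eef_pos: [516.9, 180.3, 127.4]
eef_rot: [3.14, -0.005, 2.96]
wrist_force: [0.2, 0.4, -2.7]
finger_gap: 11.9
```

```bash
python3 -m crank '[{"offset":[0,0,-0.0005],"spin":0},{"offset":[0,0,-0.001],"spin":0},{"offset":[0,0,-0.0015],"spin":0},{"offset":[0,0,-0.002],"spin":0},{"offset":[0,0,-0.0025],"spin":0},{"offset":[0,0,-0.003],"spin":0},{"offset":[0,0,-0.003],"spin":0},{"offset":[0,0,-0.003],"spin":0}]'
python3 -m crank '[{"offset":[0,0,-0.0005],"spin":0},{"offset":[0,0,-0.001],"spin":0},{"offset":[0,0,-0.001],"spin":0},{"offset":[0,0,-0.0015],"spin":0},{"offset":[0,0,-0.002],"spin":0},{"offset":[0,0,-0.002],"spin":0},{"offset":[0,0,-0.002],"spin":0},{"offset":[0,0,-0.002],"spin":0}]'
```

```text
clock: 15.27
eef_pos: [516.9, 180.3, 124.4]
eef_rot: [3.14, -0.005, 2.96]
wrist_force: [-0.3, 0.5, -3.0]
finger_gap: 11.7
clock: 15.93
eef_pos: [516.9, 180.3, 122.4]
eef_rot: [3.14, -0.005, 2.96]
wrist_force: [-1.1, -0.4, -2.7]
finger_gap: 11.7
```

```bash
python3 -m crank '[{"offset":[0,0,-0.0005],"spin":0},{"offset":[0,0,-0.0005],"spin":0},{"offset":[0,0,-0.001],"spin":0},{"offset":[0,0,-0.001],"spin":0},{"offset":[0,0,-0.0015],"spin":0},{"offset":[0,0,-0.0015],"spin":0},{"offset":[0,0,-0.0015],"spin":0},{"offset":[0,0,-0.0015],"spin":0}]'
python3 - <<'E'
from h import *
c=manip.camera("scene"); save(c,"near",(310,105,385,160),8)
E
```

```text
clock: 16.6
eef_pos: [517.0, 180.5, 121.0]
eef_rot: [3.139, -0.005, 2.96]
wrist_force: [-0.2, 2.7, 0.5]
finger_gap: 11.8
```

View pics/near.png

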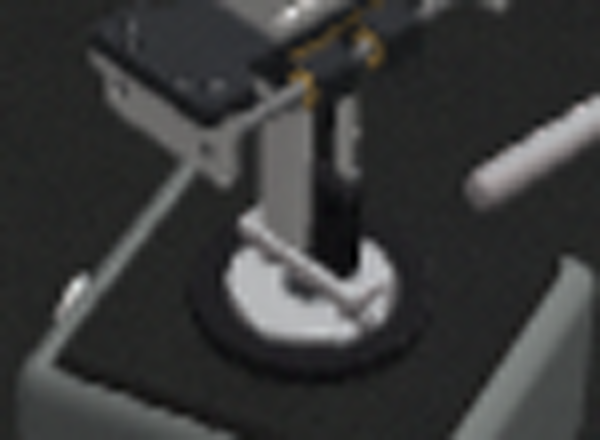

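Contact came at reported z ≈ 121 with a sideways force of +2.7 N in y. In this view the bar sits over the ring to within about 2 mm, and it looks as if it needs roughly (-2, +1.5) mm. I'll feel for the holes under light pressure.

```bash
python3 -m crank '[{"offset":[0,0.0005,-0.0003],"spin":0},{"offset":[0,0.001,-0.0005],"spin":0},{"offset":[0,0.0015,-0.0005],"spin":0},{"offset":[0,0.0015,-0.0005],"spin":0},{"offset":[0,0.0015,-0.0008],"spin":0},{"offset":[0,0.0015,-0.0008],"spin":0},{"offset":[0,0.0015,-0.0008],"spin":0},{"offset":[0,0.0015,-0.0008],"spin":0}]'; python3 -c "
from cell import manip;s=manip.read_state();print(s['eef_pos'],s['wrist_force'],s['moment'])"
```

```text
clock: 17.32
eef_pos: [517.0, 182.0, 120.2]
eef_rot: [3.139, -0.005, 2.96]
wrist_force: [-0.4, 0.6, -1.9]
finger_gap: 11.9
[516.97334559 181.96514764 120.16267669] [-0.3969863   0.5649077  -1.87052102] [-0.00600858 -0.22409154 -0.00821386]
```

```bash
python3 -m crank '[{"offset":[0,0,-0.0003],"spin":0},{"offset":[0,0,-0.0006],"spin":0},{"offset":[0,0,-0.001],"spin":0},{"offset":[0,0,-0.0013],"spin":0},{"offset":[0,0,-0.0016],"spin":0},{"offset":[0,0,-0.002],"spin":0},{"offset":[0,0,-0.002],"spin":0},{"offset":[0,0,-0.002],"spin":0}]'; python3 -c "
from cell import manip;s=manip.read_state();print(s['eef_pos'],s['wrist_force'],s['moment'])"
```

```text
clock: 17.98
eef_pos: [517.0, 182.0, 118.2]
eef_rot: [3.139, -0.005, 2.96]
wrist_force: [-0.6, 1.8, -3.0]
finger_gap: 11.7
[516.98806072 182.01796094 118.18424283] [-0.58068702  1.77261104 -3.01917532] [ 0.26716003 -0.10672359 -0.00582709]
```

```bash
python3 -m crank '[{"offset":[0,0.0005,-0.0005],"spin":0},{"offset":[0,0.0005,-0.001],"spin":0},{"offset":[0,0.0005,-0.0015],"spin":0},{"offset":[0,0.0005,-0.002],"spin":0},{"offset":[0,0.0005,-0.0025],"spin":0},{"offset":[0,0.0005,-0.0025],"spin":0},{"offset":[0,0.0005,-0.0025],"spin":0},{"offset":[0,0.0005,-0.0025],"spin":0}]'; python3 -c "
from cell import manip;s=manip.read_state();print(s['eef_pos'],s['wrist_force'],s['moment'])"
```

```text
clock: 18.65
eef_pos: [517.0, 182.5, 115.7]
eef_rot: [3.139, -0.005, 2.96]
wrist_force: [0.1, 0.3, -1.9]
finger_gap: 11.4
[516.96020478 182.53420288 115.67818447] [ 0.07235284  0.33507364 -1.86668192] [ 0.02723558 -0.17466609 -0.04113111]
```

```bash
python3 -m crank '[{"offset":[0,0,-0.0005],"spin":0},{"offset":[0,0,-0.001],"spin":0},{"offset":[0,0,-0.0013],"spin":0},{"offset":[0,0,-0.0016],"spin":0},{"offset":[0,0,-0.002],"spin":0},{"offset":[0,0,-0.002],"spin":0},{"offset":[0,0,-0.002],"spin":0},{"offset":[0,0,-0.002],"spin":0}]'; python3 -c "
from cell import manip;s=manip.read_state();print(s['eef_pos'],s['wrist_force'],s['moment'])"
```

```text
clock: 19.32
eef_pos: [517.0, 182.5, 113.7]
eef_rot: [3.139, -0.005, 2.96]
wrist_force: [-0.1, -0.2, -2.5]
finger_gap: 11.8
[516.96698372 182.49776653 113.6686405 ] [-0.05838987 -0.15957708 -2.54442986] [ 0.06286594 -0.16338308 -0.00626102]
```

Both prongs have sunk about 8 mm into the holes with almost no side load. Now turning clockwise in steps, watching the moment.

```bash
python3 -m crank '[{"offset":[0,0,-0.0003],"spin":-1.5},{"offset":[0,0,-0.0005],"spin":-3},{"offset":[0,0.0002,-0.0005],"spin":-4.5},{"offset":[0,0.0003,-0.0005],"spin":-6},{"offset":[0,0.0004,-0.0005],"spin":-7.5},{"offset":[0,0.0004,-0.0005],"spin":-9},{"offset":[0,0.0004,-0.0005],"spin":-10},{"offset":[0,0.0004,-0.0005],"spin":-10}]'; python3 -c "
from cell import manip;s=manip.read_state();print(s['eef_pos'],s['eef_rot'],s['wrist_force'],s['moment'])"
```

```text
clock: 19.98
eef_pos: [517.3, 183.7, 113.5]
eef_rot: [3.138, -0.004, 2.785]
wrist_force: [1.1, 5.7, -2.0]
finger_gap: 11.9
[517.28174263 183.65825403 113.45198897] [ 3.13751142 -0.00414379  2.78486001] [ 1.06811868  5.68645229 -1.99046313] [ 1.21950509 -0.49077284  0.21361464]
```

```bash
python3 -m crank '[{"offset":[0,0.0003,0],"spin":-1.5},{"offset":[0,0.0005,0],"spin":-3},{"offset":[0,0.0008,0],"spin":-4.5},{"offset":[0,0.001,0],"spin":-6},{"offset":[0,0.0012,0],"spin":-7.5},{"offset":[0,0.0013,0],"spin":-9},{"offset":[0,0.0013,0],"spin":-10},{"offset":[0,0.0013,0],"spin":-10}]'; python3 -c "
from cell import manip;s=manip.read_state();print(s['eef_pos'],s['eef_rot'],s['wrist_force'],s['moment'])"
```

```text
clock: 20.65
eef_pos: [517.2, 184.6, 113.4]
eef_rot: [3.138, -0.004, 2.61]
wrist_force: [-1.3, -3.9, -0.7]
finger_gap: 11.7
[517.24886047 184.56014141 113.44708746] [ 3.13821422 -0.00394373  2.609578  ] [-1.28169811 -3.92111681 -0.71494772] [-0.79548544 -0.04144928  0.17639525]
```

```bash
python3 -m crank '[{"offset":[0,0,0],"spin":-1.5},{"offset":[-0.0001,0.0001,0],"spin":-3},{"offset":[-0.0002,0.0002,0],"spin":-4.5},{"offset":[-0.0003,0.0003,0],"spin":-6},{"offset":[-0.0003,0.0003,0],"spin":-7.5},{"offset":[-0.0003,0.0003,0],"spin":-8},{"offset":[-0.0003,0.0003,0],"spin":-8},{"offset":[-0.0003,0.0003,0],"spin":-8}]'; python3 -c "
from cell import manip;s=manip.read_state();print(s['eef_pos'],s['eef_rot'],s['wrist_force'],s['moment'])"
```

```text
clock: 21.32
eef_pos: [517.1, 184.9, 113.5]
eef_rot: [3.138, -0.004, 2.471]
wrist_force: [3.1, -0.8, -3.8]
finger_gap: 11.7
[517.13637441 184.90160241 113.52444966] [ 3.13781501 -0.00367472  2.47094796] [ 3.06800103 -0.75097573 -3.83122054] [-0.17360458 -0.72294209  0.19898543]
```

```bash
python3 -m crank '[{"offset":[0,0,0],"spin":-1},{"offset":[0,0.0001,0],"spin":-2},{"offset":[0,0.0002,0],"spin":-3},{"offset":[0,0.0002,0],"spin":-4},{"offset":[0,0.0002,0],"spin":-4.5},{"offset":[0,0.0002,0],"spin":-4.5},{"offset":[0,0.0002,0],"spin":-4.5},{"offset":[0,0.0002,0],"spin":-4.5}]'; python3 -c "
from cell import manip;s=manip.read_state();print(s['eef_pos'],s['eef_rot'],s['wrist_force'],s['moment'])"
```

```text
clock: 21.98
eef_pos: [517.2, 185.1, 113.6]
eef_rot: [3.138, -0.004, 2.393]
wrist_force: [3.8, -0.9, -3.5]
finger_gap: 12.1
[517.17572469 185.14849488 113.55168635] [ 3.13765811 -0.00368263  2.39256611] [ 3.76943091 -0.8882166  -3.51287591] [-0.12427143 -0.83303642  0.1529111 ]
```

```bash
python3 -m crank '[{"offset":[0.0002,0,0],"spin":-1},{"offset":[0.0003,0,0],"spin":-2},{"offset":[0.0003,0.0001,0],"spin":-3},{"offset":[0.0003,0.0001,0],"spin":-4},{"offset":[0.0003,0.0001,0],"spin":-4},{"offset":[0.0003,0.0001,0],"spin":-4},{"offset":[0.0003,0.0001,0],"spin":-4},{"offset":[0.0003,0.0001,0],"spin":-4}]'; python3 -c "
from cell import manip;s=manip.read_state();print(s['eef_pos'],s['eef_rot'],s['wrist_force'],s['moment'])"
```

```text
clock: 22.65
eef_pos: [517.4, 185.3, 113.5]
eef_rot: [3.138, -0.004, 2.323]
wrist_force: [0.6, -1.8, -2.1]
finger_gap: 12.1
[517.35074134 185.25729711 113.54564051] [ 3.13791085 -0.00377498  2.32313866] [ 0.62727669 -1.77029936 -2.08303717] [-0.36255401 -0.14870007  0.92318418]
```

The moment jumped to 0.92 N m after about 36° of turning, so the ring is at its stop. Now easing the torque within the backlash, then withdrawing.

```bash
python3 -m crank '[{"offset":[0,0,0],"spin":0},{"offset":[0,0,0],"spin":0},{"offset":[0,0,0],"spin":0},{"offset":[0,-0.0001,0],"spin":0.5},{"offset":[0,-0.0002,0],"spin":1},{"offset":[0,-0.0002,0],"spin":1.5},{"offset":[0,-0.0002,0],"spin":2.5},{"offset":[0,-0.0002,0],"spin":2.5}]'; python3 -c "
from cell import manip;s=manip.read_state();print(s['eef_pos'],s['eef_rot'],s['wrist_force'],s['moment'])"
```

```text
clock: 23.32
eef_pos: [517.4, 185.1, 113.5]
eef_rot: [3.138, -0.004, 2.368]
wrist_force: [1.1, 1.0, -2.4]
finger_gap: 11.7
[517.35573569 185.14680255 113.53017281] [ 3.13771388 -0.00400994  2.36791946] [ 1.13511695  0.99674257 -2.35080732] [ 0.12249304 -0.24732815  0.39790479]
```

```bash
python3 -m crank '[{"offset":[0,0,0],"spin":0.5},{"offset":[0,0,0],"spin":1},{"offset":[0,0,0],"spin":1.5},{"offset":[0,0,0],"spin":2},{"offset":[0,0,0],"spin":2.5},{"offset":[0,0,0],"spin":2.5},{"offset":[0,0,0],"spin":2.5},{"offset":[0,0,0],"spin":2.5}]'; python3 -c "
from cell import manip;s=manip.read_state();print(s['eef_pos'],s['eef_rot'],s['wrist_force'],s['moment'])"
python3 -m crank '[{"offset":[0,0,0.001],"spin":0},{"offset":[0,0,0.002],"spin":0},{"offset":[0,0,0.004],"spin":0},{"offset":[0,0,0.006],"spin":0},{"offset":[0,0,0.008],"spin":0},{"offset":[0,0,0.011],"spin":0},{"offset":[0,0,0.014],"spin":0},{"offset":[0,0,0.018],"spin":0}]'
```

```text
clock: 23.98
eef_pos: [517.3, 185.1, 113.5]
eef_rot: [3.138, -0.004, 2.411]
wrist_force: [-0.2, 0.2, -2.1]
finger_gap: 11.7
[517.3294095 185.1369031 113.5049455] [ 3.13776058 -0.00408433  2.41135801] [-0.23645003  0.18399703 -2.12262611] [ 0.01886277 -0.19116753 -0.00886467]
clock: 24.65
eef_pos: [517.3, 185.1, 131.8]
eef_rot: [3.138, -0.004, 2.411]
wrist_force: [-0.2, -0.8, -2.7]
finger_gap: 11.6
```

```bash
python3 -m crank '[{"offset":[0,0,0.02],"spin":0},{"offset":[0,0,0.033],"spin":0},{"offset":[-0.001,-0.02,0.033],"spin":4},{"offset":[-0.002,-0.045,0.033],"spin":8},{"offset":[-0.003,-0.07,0.033],"spin":12},{"offset":[-0.004,-0.1,0.033],"spin":16},{"offset":[-0.005,-0.13,0.033],"spin":20},{"offset":[-0.006,-0.16,0.033],"spin":24}]'
python3 -m crank '[{"offset":[-0.001,-0.03,0],"spin":3},{"offset":[-0.002,-0.06,0],"spin":6},{"offset":[-0.003,-0.09,0],"spin":9},{"offset":[-0.004,-0.12,0],"spin":12},{"offset":[-0.005,-0.15,0],"spin":15},{"offset":[-0.0055,-0.18,0],"spin":18},{"offset":[-0.0055,-0.20,0],"spin":18.2},{"offset":[-0.0055,-0.22,0],"spin":18.2}]'
python3 - <<'E'
from m1 import *
c=manip.camera("top"); ringholes(c,(240,202,272,236)); save(c,"ring2")
c=manip.camera("scene"); ringholes(c,(330,126,365,152)); save(c,"ring2s")
E
```

```text
clock: 25.32
eef_pos: [511.1, 23.8, 165.2]
eef_rot: [3.138, -0.004, 2.834]
wrist_force: [1.7, -0.4, -2.3]
finger_gap: 11.6
clock: 25.98
eef_pos: [505.3, -197.7, 165.6]
eef_rot: [3.138, -0.003, -3.132]
wrist_force: [0.2, 0.1, -3.2]
finger_gap: 11.9
outer [517.96664179 183.39790345] (178.29034423828125, 181.40428161621094)
 hole [499.75085625 198.62724495] 6.171875
 hole [518.4522599 183.3502221] 36.6171875
 hole [537.12024809 168.3331678 ] 5.7734375
outer [519.33439043 184.49052682] (113.18243408203125, 168.07638549804688)
 hole [519.33532388 184.7081464 ] 25.0
 hole [501.42360594 199.28674975] 2.4375
```

The ring's holes now lie at about -39°, so it turned about 28.4° from -10.6°. That fits a start near 0.3 rad and the firm stop felt at the end. Moving over the holder and checking that the spanner hasn't shifted in the grip.

```bash
python3 -m crank '[{"offset":[0.0001,-0.01,-0.01],"spin":0},{"offset":[0.0002,-0.018,-0.03],"spin":0},{"offset":[0.0004,-0.024,-0.05],"spin":0},{"offset":[0.0004,-0.0265,-0.07],"spin":0},{"offset":[0.0004,-0.0265,-0.09],"spin":0},{"offset":[0.0004,-0.0265,-0.1],"spin":0},{"offset":[0.0004,-0.0265,-0.1],"spin":0},{"offset":[0.0004,-0.0265,-0.1],"spin":0}]'
sed '/ringholes/d' fit.py > fit2.py; python3 fit2.py; python3 - <<'E'
from h import *
c=manip.camera("scene"); save(c,"place",(220,160,320,270),5)
E
```

```text
clock: 26.75
eef_pos: [505.8, -224.8, 65.5]
eef_rot: [3.138, -0.004, -3.134]
wrist_force: [-0.4, -1.2, -2.1]
finger_gap: 11.6
-3 [-1.554  5.908 -0.032] -3402 spanner [ 504.4 -218.9   72.1] deg -361.4
0 [ 0.106  4.389 -0.031] -3371 spanner [ 506.  -220.4   75.1] deg -361.3
3 [ 2.202  3.169 -0.029] -3336 spanner [ 508.1 -221.7   78.1] deg -361.2
```

View pics/place.png

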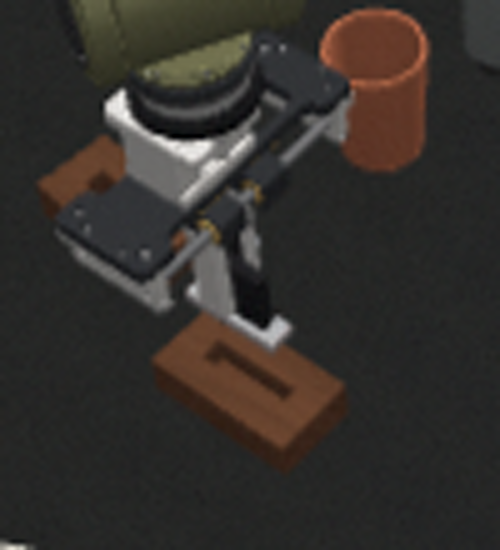

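The picture shows the empty slot directly below the held spanner, with the bar along it. Descending, slowly near the mouth.

```bash
python3 -m crank '[{"offset":[0,0.0005,-0.01],"spin":0.5},{"offset":[0,0.0005,-0.02],"spin":0.5},{"offset":[0,0.0005,-0.028],"spin":0.5},{"offset":[0,0.0005,-0.035],"spin":0.5},{"offset":[0,0.0005,-0.04],"spin":0.5},{"offset":[0,0.0005,-0.044],"spin":0.5},{"offset":[0,0.0005,-0.046],"spin":0.5},{"offset":[0,0.0005,-0.0475],"spin":0.5}]'
```

```text
clock: 27.72
eef_pos: [506.1, -224.6, 18.4]
eef_rot: [3.139, -0.003, -3.125]
wrist_force: [0.2, 0.0, -1.8]
finger_gap: 12.0
```

```bash
python3 -m crank '[{"offset":[0,0,-0.0005],"spin":0},{"offset":[0,0,-0.001],"spin":0},{"offset":[0,0,-0.0015],"spin":0},{"offset":[0,0,-0.002],"spin":0},{"offset":[0,0,-0.0025],"spin":0},{"offset":[0,0,-0.003],"spin":0},{"offset":[0,0,-0.003],"spin":0},{"offset":[0,0,-0.003],"spin":0}]'
```

```text
clock: 28.38
eef_pos: [506.1, -224.6, 15.4]
eef_rot: [3.139, -0.003, -3.125]
wrist_force: [0.2, 0.1, -2.6]
finger_gap: 11.8
```

```bash
python3 -m crank '[{"offset":[0,0,-0.001],"spin":0},{"offset":[0,0,-0.002],"spin":0},{"offset":[0,0,-0.003],"spin":0},{"offset":[0,0,-0.004],"spin":0},{"offset":[0,0,-0.005],"spin":0},{"offset":[0,0,-0.006],"spin":0},{"offset":[0,0,-0.0065],"spin":0},{"offset":[0,0,-0.007],"spin":0}]'
```

```text
clock: 29.05
eef_pos: [506.1, -224.6, 8.3]
eef_rot: [3.139, -0.003, -3.125]
wrist_force: [-0.0, 0.3, -2.5]
finger_gap: 11.8
```

```bash
python3 -m crank '[{"offset":[0,0,-0.0003],"spin":0},{"offset":[0,0,-0.0006],"spin":0},{"offset":[0,0,-0.001],"spin":0},{"offset":[0,0,-0.001],"spin":0},{"offset":[0,0,-0.001],"spin":0},{"offset":[0,0,-0.001],"spin":0},{"offset":[0,0,-0.001],"spin":0},{"offset":[0,0,-0.001],"spin":0}]'
```

```text
clock: 29.72
eef_pos: [506.1, -224.6, 7.5]
eef_rot: [3.139, -0.003, -3.125]
wrist_force: [-0.9, 0.4, 2.8]
finger_gap: 11.9
```

The bar touched the wood at reported z 7.5, the same as at pick-up. Releasing and rising clear.

```bash
python3 -m crank '[{"offset":[0,0,0],"spin":0},{"offset":[0,0,0],"spin":0},{"offset":[0,0,0],"spin":0},{"offset":[0,0,0],"spin":0},{"offset":[0,0,0],"spin":0},{"offset":[0,0,0],"spin":0},{"offset":[0,0,0],"spin":0},{"offset":[0,0,0],"spin":0}]' 0.8 10
python3 -m crank '[{"offset":[0,0,0],"spin":0},{"offset":[0,0,0],"spin":0},{"offset":[0,0,0.005],"spin":0},{"offset":[0,0,0.015],"spin":0},{"offset":[0,0,0.03],"spin":0},{"offset":[0,0,0.05],"spin":0},{"offset":[0,0,0.07],"spin":0},{"offset":[0,0,0.09],"spin":0}]'
python3 -m crank '[{"offset":[-0.01,0,0.03],"spin":0},{"offset":[-0.03,-0.02,0.06],"spin":0},{"offset":[-0.06,-0.04,0.08],"spin":0},{"offset":[-0.09,-0.06,0.09],"spin":0},{"offset":[-0.12,-0.08,0.09],"spin":0},{"offset":[-0.14,-0.10,0.09],"spin":0},{"offset":[-0.14,-0.10,0.09],"spin":0},{"offset":[-0.14,-0.10,0.09],"spin":0}]'
python3 m1.py | grep -E "top$|scene|bar|brown|spanner|outer|hole "
python3 - <<'E'
from h import *
a=manip.camera("top");b=manip.camera("scene")
for c in(a,b):
  for o in("clay_cup","lid_tub","clear_cup","scoop","ice_tub","scale"):
    print(o,[np.round(d["location"]).tolist() for d in manip.search_frame(c,o)][:1],end=" ")
def c(p,x,y,w,h,k): return cv2.resize(p["pixels"][y:y+h,x:x+w,::-1],None,fx=k,fy=k,interpolation=cv2.INTER_CUBIC)
cv2.imwrite('pics/final.png',np.hstack([c(a,335,180,80,60,5),c(b,225,185,80,60,5)]))
E
```

```text
clock: 30.38
eef_pos: [506.1, -224.7, 7.5]
eef_rot: [3.139, -0.003, -3.125]
wrist_force: [-0.3, -0.8, 0.5]
finger_gap: 61.8
clock: 31.05
eef_pos: [506.2, -224.7, 99.4]
eef_rot: [3.139, -0.002, -3.125]
wrist_force: [0.3, 0.1, -0.2]
finger_gap: 75.6
clock: 31.72
eef_pos: [365.5, -325.3, 190.4]
eef_rot: [3.14, -0.001, -3.128]
wrist_force: [0.1, 0.0, 0.3]
finger_gap: 75.6
top
outer [517.97250504 183.42402144] (178.40060424804688, 181.53475952148438)
 hole [499.83326615 198.54978713] 6.1640625
 hole [518.43213997 183.35618163] 36.6171875
 hole [537.08274903 168.32616817] 5.7421875
bar [[543.8, -211.0], [544.2, -234.9], [472.1, -235.3], [471.7, -211.5]]
brown [[563.0, -192.9], [562.3, -255.6], [451.5, -253.1], [452.2, -190.7]]
scene
outer [519.32060973 184.50786482] (113.09658813476562, 168.1958465576172)
 hole [519.33863703 184.68108505] 25.078125
 hole [501.39088603 199.3099444 ] 2.578125
spanner 0.53 [269.  230.1] [23.8 11.8] 36.9 world top [[456.0, -229.0], [449.0, -187.0], [535.0, -193.0], [541.0, -234.0]]
bar [[476.9, -234.8], [471.7, -214.3], [544.6, -213.5], [549.1, -233.6]]
brown [[457.8, -264.2], [441.2, -190.5], [572.3, -194.1], [584.7, -265.1]]
clay_cup [[438.0, -6.0, 27.0]] lid_tub [[608.0, 3.0, 73.0]] clear_cup [[748.0, -134.0, 32.0]] scoop [[498.0, 517.0, 12.0]] ice_tub [[549.0, -569.0, 30.0]] scale [[799.0, 92.0, 22.0]] clay_cup [[435.0, -12.0, 65.0]] lid_tub [[624.0, -18.0, 68.0]] clear_cup [[734.0, -118.0, 60.0]] scoop [[492.0, 478.0, 11.0]] ice_tub [[529.0, -538.0, 57.0]] scale [[807.0, 80.0, 25.0]]
```

View pics/final.png

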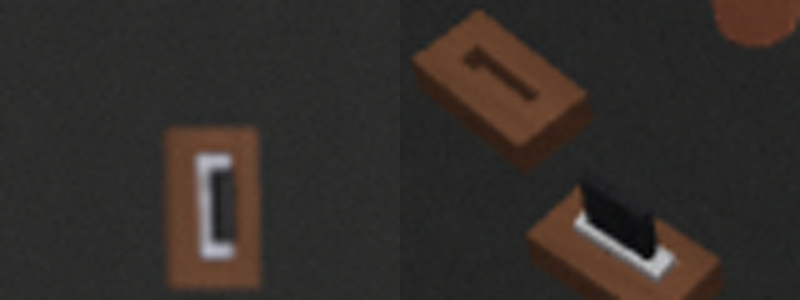

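The final view shows the spanner upright in the farther holder with its bar on the wood, within about 2 mm of where it started. Handing in.

```bash
python3 -c "
from cell import manip; print(manip.sign_off())"
```

```text
the job is handed in; nothing more can be done
None
```

I handed the job in at about 32 s of the 72 s allowed. The lock ring is turned up to its stop and the spanner is back upright in its holder, but no verdict is reported.

**What I did**
- **First grasp missed:** the real finger tips are about 38 mm higher than the reported TCP. The fingers shut on top of the grip plate with about 10 N. I corrected for this and re-gripped at the right height.
- **Seating:** I felt for the holes with light contact (about 3 N). Both prongs sank about 8 mm below the ring's face.
- **Turning:** I turned clockwise until the moment rose from about 0.2 to 0.92 N m. I then eased the torque off to zero before lifting the prongs out.
- **Putting back:** the bar touched the wood at the same height as at pick-up (reported z 7.5 mm). I then opened the gripper and moved clear.

**Last checks**
- **Spanner:** it stands upright in the farther holder, its bar within about 2 mm of its starting place in both cameras.
- **Bystanders:** they read within about 4 mm of where they were at the start, which is camera noise.
- **Ring:** its holes turned from about -10.6° to -39°, roughly 0.50 rad, and stayed there after the spanner came out. I could not read the joint directly. Reaching the 0.8 rad stop means the ring started near 0.3, the top of its stated range, so being at the stop rests on the sharp rise in moment.
- **Disagreement:** the camera fit of the bar in the grip was off by several mm along the line of sight, so I relied on touch for the final alignment.

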